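# Stack a cork sheet and cover on a sprung press and hold them pressed

### The job

Build up the wooden foot on the little sprung press: lay the cork sheet square and centred on the dark base block, then stack the cover plate on the cork, square and centred, with its screw holes upward. Then press down on the middle of the cover, between the two pairs of screw holes, until the gauge pointer stands in the green band; do not let it reach the red, and leave the tape, dish and screwdriver where they are. Finish while still holding the cover pressed, steadily in the green and without letting go, so that a colleague can drive the screws.

Things in the scene. Friction and masses are not known exactly. Their poses are not given: they have to be found in the camera images.
- press: Sprung hand press, fixed on the green mat (5 mm thick): grey foot 74 x 176 mm (y = -114 to +62 mm), blue housing 56 x 104 mm, 30 mm high; over it the moving platen with the dark base block. A gauge post 32 mm wide, 80 mm high stands at y = -82 mm, scale facing -x: from the top white, green, yellow, red. Origin: centre of the housing on the mat; z up, y along the base block.
- base_top (a point): Centre of the upper face of the dark wooden base block (48 mm in x by 92 mm in y, 12 mm thick), fixed to an aluminium platen of 52 x 100 x 8 mm under it. Its height is z = 0.0865 m when unloaded (82 mm over the mat) and sinks with the platen; x across, y along the block, z up.
- platen (a joint): How far the platen has been pressed down, in m: 0 unloaded, 0.034 at its stop. Its spring yields from 2 N of load on, 1 mm more per 0.5 N (500 N/m); cork and cover alone do not move it. The black pointer stands in the green band from 0.010 to 0.022 (7 to 13 N of load), yellow to 0.028, then red.
- cork_sheet: Loose cork sheet, the separator, 56 mm in x, 96 mm in y, 8 mm thick, 20 g. Origin: centre of its underside; z up. It starts flat on the wooden desk top. It overhangs the base block by 4 mm at each long side and 2 mm at each end when centred.
- cover: Loose pale wooden cover plate, 56 mm in x, 96 mm in y, 14 mm thick, about 0.08 to 0.17 kg, with four steel-ringed screw holes in its upper face at x = +-16, y = +-38 mm. Origin: centre of its underside; z up. It starts flat on the wooden desk top, holes upward. Either end may go either way round.
- tape_roll: Roll of brown tape lying flat, 96 mm across, 48 mm high; bystander. Origin: centre of its underside.
- dish: Clear shallow round dish, 96 mm across, 15 mm high; bystander. Origin: centre of its underside.
- screwdriver: Screwdriver lying on the mat; bystander. Origin: underside, near its middle.
Not all that is in view belongs to the job. Several things have the shape of the cover; the one meant has the colours described above.

How it is judged (in metres and radians):
On the way, in this order (a step that is already met when the one before it is completed fails the run):
1. the cork sheet lies square and centred on the base block (horizontal distance between cork_sheet and base_top below 0.01 m and z of cork_sheet in the frame of base_top between -0.003 and 0.003 m and angle between the x axis of cork_sheet and the x axis of base_top, either way round below 0.15 rad and angle between cork_sheet's own z axis and vertical below 0.1 rad), for 0.2 s.
2. the cover lies square and centred on the cork sheet (all of step 1 and horizontal distance between cover and base_top below 0.01 m and z of cover in the frame of base_top between 0.005 and 0.011 m and angle between the x axis of cover and the x axis of base_top, either way round below 0.15 rad and angle between cover's own z axis and vertical below 0.1 rad), for 0.2 s.
At the end, for the whole second after the job is handed in: Still being held: cork on the base block and cover on the cork, each lying flat (within 0.1 rad), centred within 10 mm and square within 0.15 rad; the fingers press on the cover (over 4 N) within 30 mm of its middle; the platen stands still in the green, 10 to 22 mm down (all of step 2 and value of joint platen between 0.01 and 0.022 m and velocity of joint platen between -0.01 and 0.01 m/s and contact force between the fingers and cover above 4 N and horizontal distance between the grasp point and cover below 0.03 m); the arm keeps its last pose, push and grip.
It fails at once if the gauge pointer reached the red (value of joint platen above 0.029 m).
It fails at once if the tape roll was shifted (distance of tape_roll from where it was at the start of the episode above 0.025 m).
It fails at once if the dish was shifted (distance of dish from where it was at the start of the episode above 0.025 m).
It fails at once if the screwdriver was shifted (distance of screwdriver from where it was at the start of the episode above 0.025 m).
It also fails if it takes over 64 s, if anything falls off the work surface, if the arm or the gripper's body presses on something with over 40 N, if the wrist force passes 120 N, or if a joint passes its speed limit or range.

### The arm

A 7-joint arm with a two-finger parallel gripper is mounted at the origin on a cart in front of the work surface, level with it; the furniture and walls round the work are solid. World frame = base frame: x ahead of the robot, y to its left, z up, the work surface at z = 0. Lengths are in mm, angles in rad, forces in N, time in s.
With the tool pointing down it reaches from about 400 to 875 mm from the base axis. Payload 19.3 kg.
Tool frame: the origin (TCP) lies at the very end of the fingers, on their centre line; the grasp point (between the pads) lies 19 mm behind it (grip_point_offset is the z of the grasp point in the tool frame, in mm); z points along the fingers, x is the direction in which the jaws open and shut, and the axes are right-handed (so a half turn about z gives the same grasp; the last joint's range is limited). The gripper opens to 85 mm and grips with 20 to 120 N. Pads are 22 mm wide; open, the fingers measure 114 mm over their backs; the gripper's body (76 mm by 85 mm) begins 54 mm behind the grasp point. The pads swing forward as they close: fully open they stand 13 mm farther back than shut.
Start: joints at [1.215, 0.521, -0.036, 1.599, 0.021, 1.021, -0.113], TCP at [176.175, -599.647, 231.291] pointing down, gripper open.
Joint ranges: [-2.91, 2.91], [-0.3, 2.13], [-1.5, 1.42], [0.17, 2.43], [-1.26, 4.41], [0.16, 1.93], [-2.52, 2.52]. Speed limits (rad/s): [1.89, 1.89, 2.39, 2.39, 3.01, 3.01, 3.01].

### API

Orientations are given as a 3x3 rotation matrix whose columns are the frame's x, y, z axes.
In Python, from workcell import movep, movel, goto_joints, open_gripper, clamp, wait, inverse_kinematics, read_state, camera, PlanningError, finish_job, grip_point_offset gives the robot as it stands. Calls block until the motion is done:
- movep(position, orientation): joint-space move of the TCP to a pose.
- movel(position, frame=None, max_speed=150, guard=None): straight line of the TCP; frame=None keeps the orientation; max_speed is the mean speed in mm/s. With guard (N) it stops when the force on the tool has changed by that much, and returns True; else False.
- goto_joints(angles): joint-space move.
- open_gripper() and clamp(): open the fingers fully, or close them until they stop; the grip force is fixed at half the most.
- wait(seconds).
- inverse_kinematics(position, orientation): joint angles nearest the present ones, or None.
- read_state(): the state.
- camera(name): name is "scene" or "top" or "wrist"; returns a dict with "image" (420x560x3 uint8, blue, green, red), "range_z" (420x560 float32, mm along the optical axis (not along the pixel's ray), 0 where there is no reading), "fx", "fy", "cx", "cy" (pixels), "dist_coeffs" ([k1, k2, p1, p2, k3] as OpenCV has them; the pictures are not rectified), "cam_to_world" (4x4, takes a point from camera to world coordinates). Camera axes: x right, y up, looking along -z (the intrinsics and any distortion apply to the point x, -y, -z); pixel columns grow to the right and rows downward; lengths in mm; the calibration is good to about 2 mm. A picture is of the moment at which its call begins.
A pose or a line that the arm cannot do raises PlanningError and nothing moves.
- finish_job(): hands the job in, once; it reports no verdict.
The state is a dict: "time": time; "qpos": joint angles; "qvel": joint speeds; "joint_efforts": joint torques, N m; "eef_pos": TCP position; "tool_rot": TCP orientation; "ft_force": force on the tool from outside, world axes, zero at the start; "torque": the same for the moment, N m; "finger_gap": finger opening in mm.
Only numpy, scipy, OpenCV 4.12 (cv2) and the standard library are available. Lean on these libraries where they do the work, as an engineer would, in place of code of your own. Each camera call takes 0.05 s, during which the arm holds its last target. There are 200 camera calls.

## Working session

There is one attempt and no reset: what is moved stays moved. The work goes in short steps, each a Python script; the robot and the scene stay as the last script left them, time stands still between calls to the robot, and variables do not carry over. Pictures are saved under pics/ and viewed, about 8 in all and at most 12, crops included, and the job is handed in when it is done.

```bash
ls; mkdir -p pics; python3 - <<'E'
from workcell import *
import cv2,numpy as np
for n in("scene","top"):
    c=camera(n); cv2.imwrite(f"pics/{n}0.png",c["image"]); np.savez(f"pics/{n}0.npz",**c)
    print(n,c["fx"],c["fy"],c["cx"],c["cy"],c["dist_coeffs"],np.round(c["cam_to_world"],3).tolist(),(c["range_z"]>0).mean())
print(read_state(),grip_point_offset)
E
```

```text
pics
scene 386.7204650457403 386.7204650457403 280.6014397445952 205.29196608263769 [-0.08993915  0.          0.          0.          0.        ] [[-0.769, 0.374, -0.518, 19.764], [-0.638, -0.431, 0.638, 745.17], [0.016, 0.821, 0.57, 659.819], [0.0, 0.0, 0.0, 1.0]] 0.9960586734693877
top 443.48635360687666 443.48635360687666 279.20844281997296 206.8314045595809 [0.02827303 0.         0.         0.         0.        ] [[0.024, 0.991, -0.135, 425.745], [-1.0, 0.022, -0.016, 109.967], [-0.013, 0.136, 0.991, 995.67], [0.0, 0.0, 0.0, 1.0]] 0.9960204081632653
{'time': 0.1, 'qpos': array([ 1.21478052,  0.52194023, -0.03631754,  1.59991143,  0.02122301,
        1.0210954 , -0.11279458]), 'qvel': array([ 0.00146057, -0.00128387, -0.00043307, -0.00106224, -0.00106548,
       -0.00073064,  0.00126267]), 'joint_efforts': array([ 3.49320246e-03, -9.28502727e+01,  1.98429421e+00, -3.70535624e+01,
        1.81839766e-02,  5.34933060e-03,  6.70105464e-06]), 'eef_pos': array([ 176.09163703, -599.38970599,  230.80640479]), 'tool_rot': array([[ 2.81937381e-01, -9.59432741e-01, -3.59180205e-04],
       [-9.59432323e-01, -2.81937595e-01,  8.99884006e-04],
       [-9.64644582e-04,  9.08981586e-05, -9.99999531e-01]]), 'ft_force': array([ 0.21488164,  0.06816814, -0.11199259]), 'torque': array([-0.02208865, -0.00491874,  0.0262979 ]), 'finger_gap': 85.33003466206011} -18.700000000000003
```

View pics/top0.png

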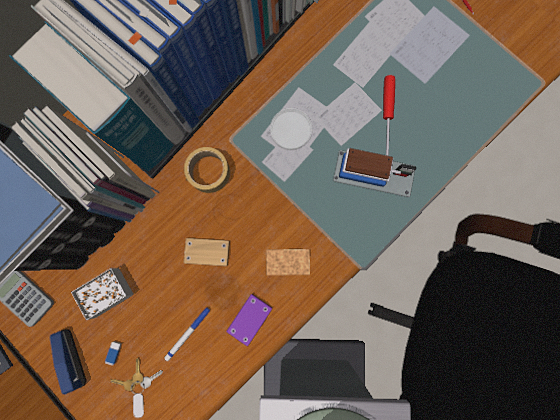

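View pics/scene0.png

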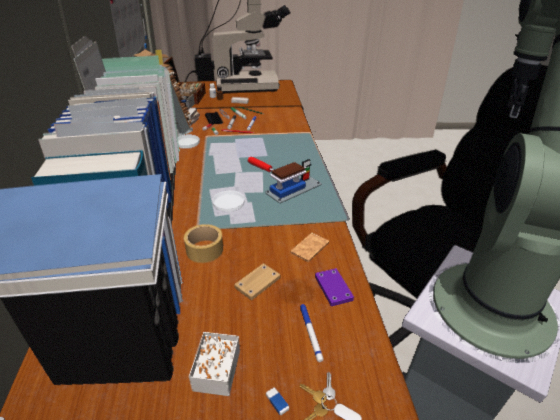

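The top view shows the pale cover at (206,251), the cork at (288,262) and the press block at (370,165). The purple plate at (249,320) is a decoy. The tape is at (207,169), the dish at (291,129) and the screwdriver at (389,110). In the scene view the cover is at (258,281), the cork at (310,246) and the press at (291,176).

```bash
cat > h.py <<'E'
import cv2,numpy as np
from workcell import *
def cloud(c):
    h,w=c["range_z"].shape; K=np.array([[c["fx"],0,c["cx"]],[0,c["fy"],c["cy"]],[0,0,1.]])
    g=np.stack(np.meshgrid(np.arange(w),np.arange(h)),-1).reshape(-1,1,2).astype(float)
    u=cv2.undistortPoints(g,K,np.array(c["dist_coeffs"],float)).reshape(h,w,2)
    z=c["range_z"]; P=np.stack([u[...,0]*z,-u[...,1]*z,-z,np.ones_like(z)],-1)
    P=(P@np.array(c["cam_to_world"]).T)[...,:3]; P[z==0]=np.nan
    return P
def rect(P,m):
    q=P[m]; (x,y),(w,h),a=cv2.minAreaRect(q[:,:2].astype(np.float32))
    if w<h: a+=90   # a: direction of long side
    a=(a+90)%180-90
    return np.round([x,y,np.median(q[:,2]),w,h,a],1), m.sum()
def blob(m,seed):
    n,l=cv2.connectedComponents(m.astype(np.uint8)); return (l==l[seed[1],seed[0]])&m
def colour(c,seed,tol=30):
    lab=cv2.cvtColor(cv2.medianBlur(c["image"],5),cv2.COLOR_BGR2LAB).astype(float)
    s=np.median(lab[seed[1]-3:seed[1]+4,seed[0]-3:seed[0]+4].reshape(-1,3),0)
    m=np.linalg.norm(lab-s,axis=-1)<tol
    m=cv2.morphologyEx(m.astype(np.uint8),cv2.MORPH_OPEN,np.ones((3,3)))>0
    return blob(m,seed)
def Rz(a): # tool down, jaws (x) along world direction a (rad)
    c,s=np.cos(a),np.sin(a); return np.array([[c,s,0],[s,-c,0],[0,0,-1.]])
E
python3 - <<'E'
from h import *
S={"top":dict(cork=(288,262),cover=(206,251),block=(370,165)),"scene":dict(cork=(310,246),cover=(258,281),block=(290,171))}
for n in S:
    c=dict(np.load(f"pics/{n}0.npz")); P=cloud(c)
    for k,s in S[n].items():
        print(n,k,P[s[1],s[0]].round(1))
        for t in (15,25,35):
            if k=="block": m=blob((abs(P[...,2]-87)<6),s)
            else: m=colour(c,s,t)
            print(t,rect(P,m))
            if k=="block":break
E
```

```text
top cork [438.2 104.    9.1]
15 (array([439.8, 104. ,   nan,  53.3,  92.6, -87.1]), np.int64(1026))
25 (array([432.1, 103.5,   nan,  54.7,  93. , -78.1]), np.int64(1086))
35 (array([440.7, 105.3,   nan,  57.5,  95.5, -88.6]), np.int64(1125))
top cover [458.  285.6  13. ]
15 (array([466.8, 283.5,   nan,  83.9,  58.5,  65.3]), np.int64(1010))
25 (array([443.7, 286.4,   nan,  79.6,  61.6,  60.9]), np.int64(1036))
35 (array([449.8, 288.6,   nan,  93.7,  43.9,  69.5]), np.int64(1077))
top block [642.8 -62.7  84.6]
15 (array([647.2, -60. ,  86.7,  92. ,  49.1,  80.1]), np.int64(1012))
scene cork [438.  106.2   6.6]
15 (array([438.4, 104.8,   nan,  52.8,  94.9, -87.5]), np.int64(482))
25 (array([441.1, 105.7,   nan,  58. ,  96.3, -86.4]), np.int64(500))
35 (array([436.4, 101.6,   nan,  60.3, 106.1, -79.9]), np.int64(526))
scene cover [451.4 290.1  13.8]
15 (array([458.2, 285.9,   nan,  93.2,  54.8,  88. ]), np.int64(610))
25 (array([457.8, 287.2,   nan,  95.6,  54.9,  87.2]), np.int64(671))
35 (array([nan, nan, nan,  0.,  0.,  0.]), np.int64(713))
scene block [633.4 -52.5  86.9]
15 (array([646.8, -58.3,  85.7,  94.9,  50.6,  79.3]), np.int64(279))
```

```bash
python3 - <<'E'
from h import *
for n in("top","scene"):
    c=dict(np.load(f"pics/{n}0.npz")); P=cloud(c); P=P[~np.isnan(P[...,2])]
    r=np.hypot(P[:,0],P[:,1]); a=np.degrees(np.arctan2(P[:,1],P[:,0]))
    for lo in range(-80,40,10):
        m=(a>lo)&(a<lo+10)&(r>250)&(r<800)
        if m.any(): print(n,lo,m.sum(),P[m][P[m][:,2].argmax()].round())
for z in(330,300):
  for p,y in(((440,105),2),((458,287),-3),((647,-60),-10)):
    print(p,inverse_kinematics([*p,z],Rz(np.radians(y))))
E
```

```text
top -80 4963 [ 179. -494. -212.]
top -70 6017 [ 257. -459. -210.]
top -60 7264 [ 272. -466. -211.]
top -50 8681 [ 524. -500.  -21.]
top -40 5822 [ 541. -448.  -70.]
top -30 2550 [ 613. -241.   11.]
top -20 6497 [ 643. -130.   89.]
top -10 8189 [639. -70.  91.]
top 0 8768 [746.  65.  26.]
top 10 9248 [719. 144.  25.]
top 20 12106 [707. 358. 354.]
top 30 14902 [663. 398. 299.]
scene -80 5345 [ 131. -457.  590.]
scene -70 2476 [ 181. -493.  580.]
scene -60 3543 [ 482. -581.  -28.]
scene -50 2940 [ 490. -515.  -22.]
scene -40 1645 [ 535. -443.  -73.]
scene -30 276 [ 658. -261.    8.]
scene -20 1109 [ 639. -140.   87.]
scene -10 2871 [640. -65.  90.]
scene 0 3207 [731. 118.  23.]
scene 10 4125 [725. 132.  22.]
scene 20 5537 [710. 360. 353.]
scene 30 6809 [645. 416. 298.]
(440, 105) [ 0.4696216   0.23797484 -0.98135425  1.86116425  0.21586623  1.15513535
 -0.55186026]
(458, 287) [ 0.07546328  0.44947186 -1.03885898  1.65836919  0.40314877  1.26788047
 -1.09546541]
(647, -60) [ 0.38634029  0.54341732 -0.62114013  1.37783222  0.315887    1.31962733
 -0.41883502]
(440, 105) [ 0.4739213   0.28243894 -1.00703236  1.90670107  0.26806911  1.09598714
 -0.60471052]
(458, 287) [ 0.0530446   0.46979708 -1.00654388  1.70301782  0.42202297  1.20516393
 -1.11202463]
(647, -60) [ 0.38868072  0.56440495 -0.62008779  1.42177566  0.3324924   1.2607958
 -0.43364725]
```

```bash
python3 - <<'E'
from h import *
ims=[]
for k,p,y in(("press",(647,-60),-10),("cover",(458,287),-3),("cork",(440,105),2)):
    movep([*p,300],Rz(np.radians(y)))
    c=camera("wrist"); np.savez(f"pics/w_{k}.npz",**c); ims.append(c["image"]); s=read_state(); print(k,s["time"],s["eef_pos"].round(1),s["qpos"].round(2))
print(np.round(c["cam_to_world"],2).tolist())
a=np.hstack(ims); cv2.imwrite("pics/w3.png",cv2.resize(a,None,fx=.47,fy=.47,interpolation=cv2.INTER_AREA))
E
```

```text
press 2.7 [646.9 -61.  299.9] [ 0.39  0.56 -0.62  1.42  0.33  1.26 -0.43]
cover 4.2167 [458.9 286.  299.8] [-0.07  0.41 -0.81  1.71  0.32  1.16 -1.02]
cork 5.025 [440.4 105.5 300.2] [ 0.36  0.25 -0.85  1.91  0.21  1.08 -0.55]
[[1.0, -0.03, -0.01, 437.07], [0.03, 0.95, 0.32, 187.61], [0.0, -0.32, 0.95, 442.17], [0.0, 0.0, 0.0, 1.0]]
```

View pics/w3.png

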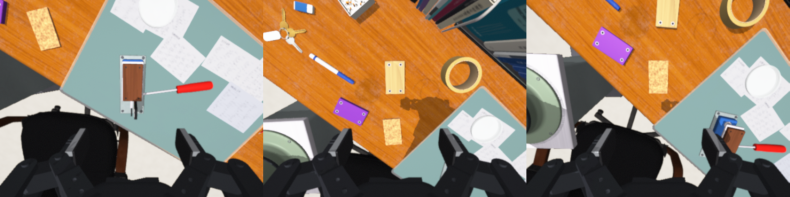

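The wrist views, at full scale, show the block at about (283,175), the cover at about (281,164) and the cork at about (279,162). All three are clear of the fingers.

```bash
sed -i 's/q=P\[m\];/q=P[m]; q=q[~np.isnan(q[:,2])];/' h.py; python3 - <<'E'
from h import *
outs=[]
for k,s in(("cork",(279,162)),("cover",(281,164)),("press",(283,175))):
    c=dict(np.load(f"pics/w_{k}.npz")); P=cloud(c); print(k,P[s[1],s[0]].round(1),float(c["fx"]))
    for n,m in(("h",blob(abs(P[...,2]-{"cork":8,"cover":14,"press":87}[k])<{"cork":3.5,"cover":5,"press":6}[k],s)),("c25",colour(c,s,25)),("c40",colour(c,s,40))):
        print(n,*rect(P,m))
    im=c["image"].copy(); outs.append(cv2.resize(im[85:265,190:370],None,fx=1.45,fy=1.45,interpolation=cv2.INTER_CUBIC))
    if k!="cork":
        # cork/press also visible elsewhere
        pass
cv2.imwrite("pics/crop3.png",np.hstack(outs))
E
```

```text
cork [436.4 109.5   8.2] 320.50944582680006
h [438.4 105.4   7.4  56.   95.5 -88.1] 2858
c25 [438.2 105.6   7.4  55.2  95.2 -88.4] 2752
c40 [438.2 105.8   7.4  55.6  96.1 -88.1] 2829
cover [457.9 289.2  14.9] 320.50944582680006
h [456.2 285.7  13.4  95.9  55.8  87.1] 2875
c25 [455.6 286.5  13.4  94.3  53.   87.8] 2642
c40 [456.2 286.6  13.4  94.5  54.6  88. ] 2817
press [648.7 -57.4  87.2] 320.50944582680006
h [646.9 -60.1  85.9  92.2  47.5  78.9] 3353
c25 [647.2 -59.5  85.9  90.3  45.5  78.9] 3077
c40 [645.3 -73.6  85.9 118.9  47.3  78.9] 3255
```

View pics/crop3.png

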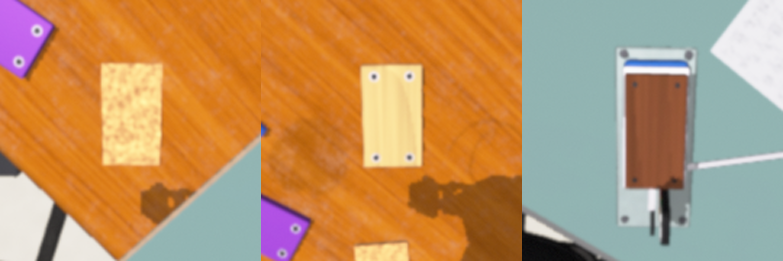

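The top, scene and wrist measurements agree:
- **Cork:** (438.3, 105.5), jaw angle +1.8°.
- **Cover:** (456.2, 286), jaw angle −2.7°.
- **Block:** (647, −60), jaw angle −10.9°.

Next I grasp the cork.

```bash
python3 - <<'E'
from h import *
def st(t):
    s=read_state(); print(t,round(s["time"],2),s["eef_pos"].round(1),s["ft_force"].round(1),round(s["finger_gap"],1))
R=Rz(np.radians(1.8))
movep([438.3,105.5,90],R); movel([438.3,105.5,15],max_speed=120); print(movel([438.3,105.5,-1],max_speed=40,guard=8)); st("down")
clamp(); st("clamped")
movel([438.3,105.5,120]); st("up")
c=camera("wrist"); cv2.imwrite("pics/corkgrip.png",c["image"][120:]); np.savez("pics/corkgrip.npz",**c)
E
```

```text
False
down 7.2 [438.1 105.6  -1.1] [-0.1 -0.1 -0. ] 85.4
clamped 7.62 [ 4.384e+02  1.055e+02 -4.000e-01] [-4.  -1.  19.9] 53.6
up 8.58 [438.  105.3 119.3] [-0.6 -0.5 -0.7] 53.5
```

View pics/corkgrip.png

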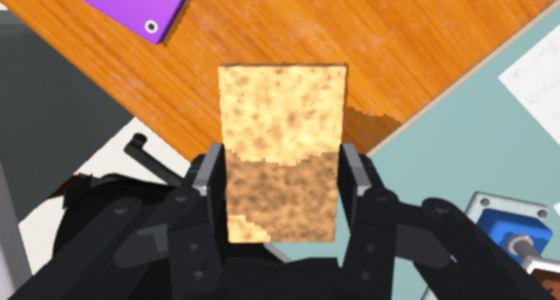

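The cork is held level between the pads, spanning about (220..345, 183..360) in full-image pixels. The fingertips touched the desk during the clamp (20 N), so the tips are flush with the cork's underside. I measure the cork in the hand, then place it.

```bash
cat >> h.py <<'E'
def st(t):
    s=read_state(); print(t,round(s["time"],2),s["eef_pos"].round(1),s["ft_force"].round(1),round(s["finger_gap"],1)); return s
def inhand(c,seed,tol=8):
    P=cloud(c); z0=np.nanmedian(P[seed[1]-4:seed[1]+5,seed[0]-4:seed[0]+5,2]); m=blob(abs(P[...,2]-z0)<tol,seed)
    # keep points between the pads only
    q=P[m]; A=np.c_[q[:,:2]-q[:,:2].mean(0),np.ones(len(q))]; k=np.linalg.lstsq(A,q[:,2],rcond=None)[0]
    print("hand",rect(P,m),"slopes",k[:2].round(3)); return m
E
python3 - <<'E'
from h import *
c=dict(np.load("pics/corkgrip.npz"));P=cloud(c)
inhand(c,(283,230))
for v in (190,210,230,250,290,320,350): print(v,P[v,283].round(1))
lab=colour(c,(283,230),40)
# extent along the centre columns
for u in (260,283,310):
    col=P[:,u,2]; ok=np.where(abs(col-127)<9)[0]; print(u,ok.min(),ok.max(),P[ok.min(),u].round(1),P[ok.max(),u].round(1))
E
```

```text
hand (array([437.6, 105. , 126.8,  66.8,  97.5, -88. ]), np.int64(21365)) slopes [-0.001 -0.005]
190 [436.7 152.  127.7]
210 [437.  142.8 127.4]
230 [437.3 133.5 128. ]
250 [437.6 123.1 127. ]
290 [438.3 102.2 127.6]
320 [439.   84.  126.4]
350 [439.6  65.3 126.3]
260 183 362 [426.3 152.9 120.2] [427.7  56.7 126. ]
283 183 362 [436.7 153.1 119.5] [439.9  57.4 126.3]
310 183 362 [448.8 153.6 120.2] [454.1  58.2 126.7]
```

```bash
python3 - <<'E'
from h import *
R=Rz(np.radians(-10.9)); b=[647,-60]
movel([438.3,105.5,180]); movep([*b,180],R); movel([*b,100],max_speed=100); st("over")
print(movel([*b,86.3],max_speed=20,guard=3)); st("down")
open_gripper(); st("open"); movel([*b,150]); wait(.2)
movel([*b,300],max_speed=250)
c=camera("wrist"); np.savez("pics/w2.npz",**c); P=cloud(c)
for s in((283,175),(283,165)):
    print(P[s[1],s[0]].round(1)); print(*rect(P,blob(abs(P[...,2]-94.5)<4,s)),*rect(P,colour(c,s,30)))
cv2.imwrite("pics/w2.png",cv2.resize(c["image"][60:280,160:400],None,fx=2,fy=2))
E
```

```text
over 11.18 [647.4 -60.  100.6] [0.7 0.4 1.2] 53.8
False
down 12.01 [647.  -60.   86.4] [-1.3  0.7  1.9] 53.7
open 12.43 [647.  -60.   86.3] [ 0.4 -1.1  0.2] 85.6
[648.8 -54.4  95.2]
[646.4 -60.   93.9  96.   56.   79.1] 4263 [642.6 -59.2  93.9  95.7  63.   79.2] 3976
[650.8 -44.   92.6]
[646.4 -60.   93.9  96.   56.   79.1] 4263 [640.5 -71.3  93.9 120.1  63.3  79.2] 4018
```

View pics/w2.png

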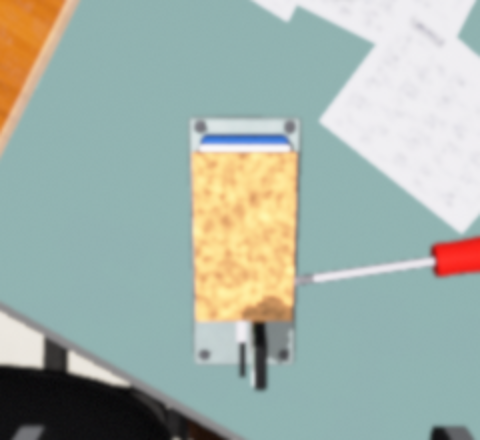

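The crop shows the cork covering the block, from (192,152) to (297,320), square with the press. Measured, it is at (646.4, −60.0), angle 79.1°, 8 mm above the block. Next is the cover.

```bash
python3 - <<'E'
from h import *
p=[456.2,286.0]; R=Rz(np.radians(-2.7))
movep([*p,120],R); movel([*p,20],max_speed=120); print(movel([*p,3.5],max_speed=40,guard=8)); s=st("down")
clamp(); st("clamped")
movel([*p,30],max_speed=60); wait(.2); st("lift"); movel([*p,200]); wait(.1); st("up")
c=camera("wrist"); P=cloud(c); inhand(c,(283,230))
ok=np.where(abs(P[:,283,2]-np.nanmedian(P[225:235,283,2]))<5)[0]; print(P[ok.min()+1,283].round(1),P[ok.max()-1,283].round(1),P[230,283].round(1))
cv2.imwrite("pics/covgrip.png",c["image"][120:])
E
```

```text
False
down 17.16 [456.1 286.1   3.4] [-0.4  1.4  0.2] 85.8
clamped 17.57 [456.3 286.1   4.2] [-2.6 -2.2 13.9] 54.0
lift 18.37 [456.  285.9  29.7] [ 0.2 -0.1 -1.6] 53.9
up 19.75 [455.9 285.9 199.3] [-0.2  1.2 -1.7] 53.8
hand (array([455.5, 286.1, 208.3,  96.9,  81. ,  87.1]), np.int64(21757)) slopes [-0.002 -0.007]
[458.3 333.9 206.4] [454.1 239.1 207.5] [457.4 314.1 208.2]
```

View pics/covgrip.png

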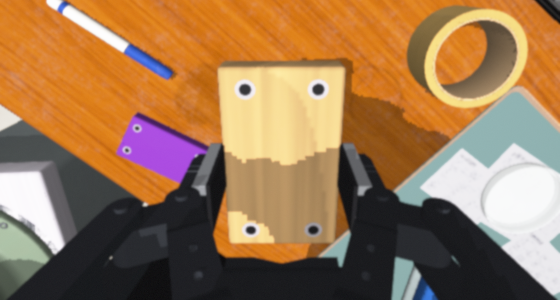

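The cover is held level and centred, holes up, spanning about (220..345, 183..362) in full-image pixels. Its underside is about 4.3 mm below the TCP. Now I place it on the cork.

```bash
python3 - <<'E'
from h import *
R=Rz(np.radians(-10.9)); b=[646.8,-60.2]
movep([*b,200],R); movel([*b,112],max_speed=100); wait(.2); st("over")
print(movel([*b,98.5],max_speed=20,guard=3)); st("down")
open_gripper(); st("open"); movel([*b,150]); wait(.2)
movel([*b,300],max_speed=250)
c=camera("wrist"); np.savez("pics/w3.npz",**c); P=cloud(c)
s=(283,175); print(P[s[1],s[0]].round(1)); print(*rect(P,blob(abs(P[...,2]-108)<5,s)))
cv2.imwrite("pics/w3b.png",cv2.resize(c["image"][60:280,160:400],None,fx=2,fy=2))
t=camera("top"); Q=cloud(t); m=abs(Q[...,2]-108)<5; print(*rect(Q,blob(m,(370,163))))
E
```

```text
over 22.5 [647.  -60.2 112.5] [-0.2 -0.7 -1.7] 54.2
False
down 23.32 [646.8 -60.2  98.6] [-1.6  1.   0.4] 53.8
open 23.75 [646.9 -60.2  98.6] [0.3 0.3 1.9] 85.2
[649.1 -52.1 106.8]
[646.2 -59.9 107.9  95.9  56.   79.2] 4576
[647.3 -59.9 108.7  95.2  57.   79.5] 1134
```

View pics/w3b.png

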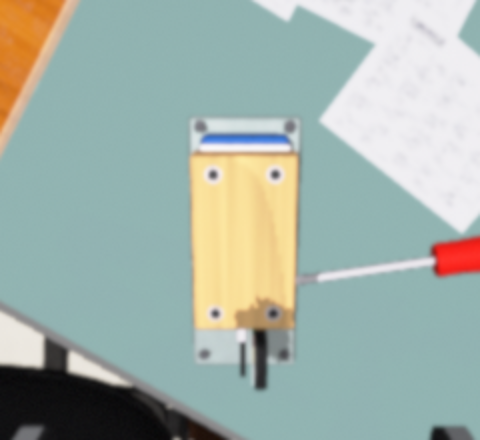

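The cover lies square on the cork with its holes up at (213,174), (275,174), (215,313) and (272,313) in the crop. It measures (646.5, −60), angle 79.3°, top at about 108.5. Now I press with the fingers shut.

```bash
python3 - <<'E'
from h import *
b=[646.6,-60.0]
clamp(); movel([*b,125],max_speed=200); wait(.3); st("over")
print(movel([*b,104],max_speed=12,guard=2.5)); s=st("contact")
for z in(100,96,93): movel([*b,z],max_speed=12,guard=13); wait(.3); st(z)
c=camera("scene"); np.savez("pics/s2.npz",**c)
cv2.imwrite("pics/s2.png",cv2.resize(c["image"][130:220,240:350],None,fx=6,fy=6,interpolation=cv2.INTER_CUBIC))
t=camera("top"); cv2.imwrite("pics/t2.png",t["image"])
E
```

```text
over 27.38 [646.8 -60.1 125.6] [-0.  -0.4  0.2] 0.1
True
contact 29.07 [646.6 -60.  103.9] [1.3 0.  2.1] 0.1
100 29.82 [646.6 -60.  100. ] [1.  0.4 4.8] -0.0
96 30.61 [646.6 -60.   96.1] [ 0.2 -0.3  6.6] -0.1
93 31.31 [646.7 -60.   93.2] [-1.1 -0.1  7.5] 0.1
```

View pics/s2.png

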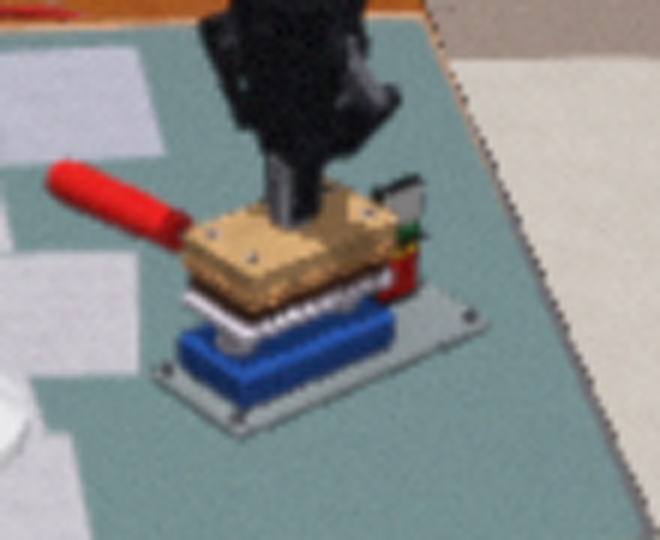

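The pointer sits at about (422,236) in the crop, against the lower part of the green. Parallax from the high camera makes it look low. I cross-check the depth by comparing the cover-top height before and after pressing in the same cameras, and by averaging the force.

```bash
python3 - <<'E'
from h import *
f=[]
for _ in range(10): wait(.05); f.append(read_state()["ft_force"][2])
print("Fz",np.mean(f),np.std(f))
c0,c1=dict(np.load("pics/s2.npz")),camera("scene")
tt=[camera("top") for _ in range(4)]
Q=np.nanmean([cloud(t)[...,2] for t in tt],0); XY=cloud(tt[0])
a=np.radians(79.1); u=np.array([np.cos(a),np.sin(a)]); v=np.array([np.sin(a),-np.cos(a)])
def loc(P): d=P[...,:2]-[646.6,-60]; return d@v,d@u
for n,P in(("top",XY),("scene",cloud(c1))):
    x,y=loc(P)
    for nm,m in(("+y end",(abs(x)<18)&(y>22)&(y<42)),("-y end",(abs(x)<18)&(y<-22)&(y>-42)),("+x",(abs(y)<40)&(x>10)&(x<22)),("-x",(abs(y)<40)&(x<-10)&(x>-22))):
        m&=(abs(P[...,2]-93)<10); print(n,nm,m.sum(),np.median(P[m][:,2]).round(1))
    m=(abs(P[...,2]-93)<4)&(abs(x)<40)&(abs(y)<55); print(rect(P,m))
w=camera("wrist"); P=cloud(w); x,y=loc(P); m=(abs(P[...,2]-93)<4)&(abs(x)<40)&(abs(y)<60); print("wrist",rect(P,m)); im=w["image"]
cv2.imwrite("pics/w4.png",im)
# pre-press scene/top reference
t0=dict(np.load("pics/top0.npz")); s0=dict(np.load("pics/scene0.npz"))
for n,c in(("top",t0),("scene",s0)):
    P=cloud(c); x,y=loc(P); m=(abs(x)<18)&(abs(y)<42)&(abs(P[...,2]-87)<8); print(n,"block before",np.median(P[m][:,2]).round(1))
st("now")
E
```

```text
Fz 7.799593537062715 0.5087215145970192
top +y end 164 93.5
top -y end 60 93.7
top +x 74 93.5
top -x 133 93.4
(array([647. , -60.1,  93.3,  95.6,  56.2,  79.1]), np.int64(627))
scene +y end 44 92.3
scene -y end 32 92.8
scene +x 25 92.6
scene -x 55 92.8
(array([646.1, -58.4,  92.5,  95.6,  60.4,  79.9]), np.int64(262))
wrist (array([646.3, -59.9,  92.4,  96.5,  56.2,  79.3]), np.int64(11916))
top block before 86.8
scene block before 86.0
now 32.21 [646.6 -60.   93.2] [-0.8  0.4  7.5] 0.2
```

View pics/w4.png

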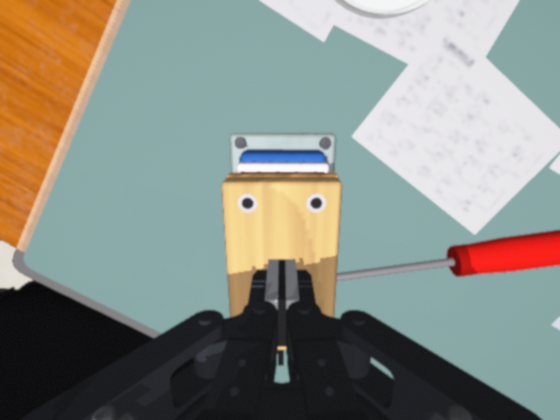

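The wrist view shows the shut fingers at about (282,275) on the middle of the cover, with the stack square. The platen is about 15.3 mm down, the cover is level and the force is a steady 7.8 N. I hand in.

```bash
python3 -c "
from workcell import *
finish_job()"
```

```text
the job is handed in; nothing more can be done
```

I placed the cork and then the cover (holes up) on the base block, pressed the middle of the cover with shut fingers, and handed in while still pressing. This took about 32 s of robot time; the hand-in reported no verdict.

**Last checks**
- **Placing:** before pressing, the cork and cover each lay within about 1 mm and 0.5° of the block. While pressed, the top and wrist cameras still put the cover there. The scene camera put it about 1.5 mm and 1° off, still well inside the limits.
- **Level:** the cover top was level to within about 0.5 mm from side to side and end to end.
- **Pressing depth:** the cover top sank to about 93.5 mm in the top camera, which puts the platen about 15 mm down, mid-green. The finger force was about 7.8 N (scatter 0.5 N), and the TCP height was unchanged between readings.

**Doubts and disagreements**
- **Gauge pointer:** in the coarse scene picture it seemed to stand near the lower end of the green, which I put down to the camera looking down from above. I relied on the depth and force readings instead.
- **Clamp force:** clamping gave an upward push of 20 N on the cork and 14 N on the cover, because the pads swing down as they close. It did no visible harm.
- **Bystanders:** I did not re-measure the tape, dish or screwdriver at the end. The arm did not come near them, and they looked undisturbed in the pictures they appear in.

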